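# Lay the sculpture rest block down and push it against the bench stop

## Robot

A 7-joint arm with a two-finger parallel gripper is mounted at the origin on the work surface. World frame = base frame: x ahead of the robot, y to its left, z up, the work surface at z = 0. Lengths are in m, angles in rad, forces in N, time in s.
With the tool pointing down it reaches from about 0.4 to 0.85 m from the base axis. Payload 10.4 kg.
Tool frame: the origin (TCP) lies midway between the tips of the shut fingers; the grasp point (between the pads) lies 19 mm behind it; z points along the fingers, x is the direction in which the jaws open and shut, and the axes are right-handed (so a half turn about z gives the same grasp; the last joint's range is limited). The gripper opens to 87 mm and grips with 3 to 60 N. Pads are 19 mm wide; open, the fingers measure 117 mm over their backs; the gripper's body (75 mm by 190 mm) begins 51 mm behind the grasp point.
Start: joints at [1.248, 0.332, -0.065, 1.46, 0.022, 1.35, -0.088], TCP at [0.185, -0.597, 0.223] pointing down, gripper open.
Joint ranges: [-2.6, 2.6], [-0.5, 2.12], [-1.47, 1.34], [0.16, 2.42], [-1.27, 4.41], [0.06, 2.06], [-2.6, 2.6]. Speed limits (rad/s): [2.22, 2.22, 2.79, 2.79, 3.14, 3.14, 3.14].

## Interface

Orientations are given as a unit quaternion [x, y, z, w].
In Python, from bench import r gives the robot as it stands. The module is installed in compiled form; this text tells all that it offers.
- The arm moves only by the tool play_rows, never from a script. Its argument "commands" is a list of rows, each a list of 7 numbers: the shift along the world's x, y, z in cm, then the turn, a rotation vector about the world's x, y, z in rad, then the finger opening in cm, from 0 to 8.7. A call has 1 to 20 rows; each row shifts and turns the commanded pose from where the row before left it; what a row does not reach is not made up. A row lasts 1/8 s, in which the tool goes at most 62.5 mm and 10.7 degrees, less where a joint would pass 70% of its speed; a pose out of reach is approached as far as the arm can. A call is refused whole if a number of a shift passes 6.25 or a number of a turn 0.188, either way. A call with a gripper value outside its range is refused whole. The fingers move at their own pace and stop on an object; "grip_force" is the grip in N (left out, the last holds). Time passes only in rows, so rows that do not move let the fingers close. It gives the time, the measured TCP pose, the force and the opening at its end, in the units of the state.
- r.read_state(): the state, without advancing time (a new reading comes with each control period).
- r.camera(name): name is "side" or "top" or "wrist"; returns a dict with "img" (420x560x3 uint8, red, green, blue), "K" (3x3 intrinsics, pixels), "camera_from_world" (4x4, takes a point from world to camera coordinates). Camera axes: x right, y down, z forward; pixel columns grow to the right and rows downward; lengths in m; the calibration is good to about 2 mm. A picture is of the moment at which its call begins. There is no depth.
- r.close_job(): hands the job in, once; it reports no verdict.
The state is a dict: "time": time; "joint_positions": joint angles; "joint_vel": joint speeds; "joint_torque": joint torques, N m; "ee_pos": TCP position; "eef_rot": TCP orientation; "ft_force": force on the tool from outside, world axes, zero at the start; "torque": the same for the moment, N m; "width": finger opening in m.
Only numpy, scipy, OpenCV 4.12 (cv2) and the standard library are available. Lean on these libraries where they do the work, as an engineer would, in place of code of your own. Each camera call takes 0.05 s, during which the arm holds its last target. There are 200 camera calls.

## Task

Get the rest block ready to carry a sculpture: push it over towards the yellow stop so that it lies down with its black rubber facing up, then push it along the mat until its leading end sits flat against the stop, not hanging past either end of it. Only push it: never lift or carry the block, and leave the carved bird, the amber jar and the blue tin where they stand.

Things in the scene. Friction and masses are not known exactly. Their poses are not given: they have to be found in the camera images.
- block: Loose rest block, pale wood, about 0.4 kg, 55 (x) x 100 (y) x 160 (z) mm; its whole -x face is black ribbed rubber. It starts standing on a 55 x 100 end. Origin: centre of that end. Own z: along its length (up at the start); y: across its width; x: from the rubber face to the bare wood face, which looks to the stop within 0.3 rad. When it lies rubber up its top is 59 mm above the bench
- block_center (a point): Centre of the block, 80 mm along its z axis from its origin; 84 mm above the bench while standing, 31.5 mm lying rubber up. Pushed high on the rubber face the block topples over the lower edge of its wood face and falls freely: z then points to the stop, x down, and its leading end lies some 40 to 110 mm short of the stop
- block_head (a point): Centre of the block's 55 x 100 mm end that is on top at the start, 160 mm along its z axis from the origin: the leading end, which must come to rest against the stop
- stop: Fixed yellow batten lying on the mat, 25 (x) x 300 (y) x 30 (z) mm. Origin: centre of its underside. Its flat working face is its -x face, 12.5 mm from the origin, looking to the block; its own +x is the direction in which the block is pushed home. Its place and yaw change from start to start
- mat: Fixed firm grey bench mat, 560 (x) x 980 (y) mm and 4 mm thick, its upper side 4 mm above the bench (z = 0.004). The block, the stop and the bystanders stand on it. Origin: centre of its underside
- bird: Bystander: carved dark wooden bird on a 64 x 56 mm base, 98 mm tall, loose. Origin: centre of its underside
- jar: Bystander: amber glass jar, 58 mm diameter, 85 mm tall, loose. Origin: centre of its underside
- tin: Bystander: tin with a blue band, 64 mm diameter, 60 mm tall, loose. Origin: centre of its underside
Not all that is in view belongs to the job. There is more than one size of the block; the job needs the larger.

How it is judged:
On the way, in this order (a step that is already met when the one before it is completed fails the run):
1. the block lies at rest on the mat with its rubber facing up (angle between block's own x axis and vertical above 3.05 rad and height (world z) of block_center below 0.04 m and linear speed of block below 0.02 m/s and angular speed of block below 0.1 rad/s), for 0.2 s.
2. the block's leading end is flat against the stop, rubber still up (angle between block's own x axis and vertical above 3.05 rad and height (world z) of block_center below 0.04 m and x of block_head in the frame of stop between -0.0175 and -0.008 m and y of block_head in the frame of stop between -0.115 and 0.115 m and angle between the z axis of block and the x axis of stop, either way round below 0.06 rad), for 0.2 s.
At the end, for the whole second after the job is handed in: The block lies flat on the mat, rubber facing up (within 0.09 rad), at rest, its leading end within 5 mm of the stop's face and square to it within 0.06 rad, the centre of that end no more than 115 mm to either side of the stop's middle (all of step 2 and linear speed of block below 0.02 m/s and angular speed of block below 0.1 rad/s); the robot touches nothing.
It fails at once if the block is lifted off the mat (height (world z) of block_center above 0.105 m or (angle between block's own x axis and vertical above 3 rad and height (world z) of block_center above 0.05 m)).
It fails at once if the carved bird is moved more than 20 mm or tipped (distance of bird from where it was at the start of the episode above 0.02 m or angle between bird's own z axis and vertical above 0.3 rad).
It fails at once if the amber jar is moved more than 20 mm or tipped (distance of jar from where it was at the start of the episode above 0.02 m or angle between jar's own z axis and vertical above 0.3 rad).
It fails at once if the blue tin is moved more than 20 mm or tipped (distance of tin from where it was at the start of the episode above 0.02 m or angle between tin's own z axis and vertical above 0.3 rad).
It also fails if it takes over 42 s, if anything falls off the work surface, if the arm or the gripper's body presses on something with over 40 N, if the wrist force passes 120 N, or if a joint passes its speed limit or range.

## Working session

There is one attempt and no reset: what is moved stays moved. The work goes in short steps, Python scripts to look and compute and a tool call to move; the robot and the scene stay as the last step left them, time stands still between calls to the robot, and variables do not carry over. Pictures are saved under pics/ and viewed, about 8 in all and at most 12, crops included, and the job is handed in when it is done.

Besides the shell and the picture viewer there is one more tool, called as name(argument=value, ...) on one line, values as JSON. play_rows: Moves the arm, as the interface text tells. Its arguments: {"type":"object","properties":{"commands":{"type":"array","items":{"type":"array","items":{"type":"number"}}},"grip_force":{"type":"number"}},"required":["commands"]}

```bash
mkdir -p pics
cat > h.py <<'E'
import numpy as np, cv2
from bench import r
def snap(n,f):
    c=r.camera(n); cv2.imwrite(f'pics/{f}.png',c['img'][:,:,::-1]); np.savez(f'pics/{f}.npz',K=c['K'],T=c['camera_from_world']); return c
def load(f):
    d=np.load(f'pics/{f}.npz'); return d['K'],d['T']
def onplane(f,uv,z):
    K,T=load(f); R,t=T[:3,:3],T[:3,3]; o=-R.T@t
    out=[]
    for u,v in uv:
        d=R.T@np.linalg.inv(K)@[u,v,1]; out.append(o+d*(z-o[2])/d[2])
    return np.array(out)
def proj(f,P):
    K,T=load(f); p=np.atleast_2d(P)@T[:3,:3].T+T[:3,3]; p=p@K.T; return p[:,:2]/p[:,2:]
def tri(obs):
    A=[]
    for f,uv in obs:
        K,T=load(f); M=K@T[:3]; A+= [uv[0]*M[2]-M[0],uv[1]*M[2]-M[1]]
    v=np.linalg.svd(np.array(A))[2][-1]; return v[:3]/v[3]
E
python3 - <<'E'
from h import *
a=snap('top','t0')['img'];b=snap('side','s0')['img']
for f in('t0','s0'):
    K,T=load(f);print(f,K[0,0],-T[:3,:3].T@T[:3,3],T[2,:3])
s=r.read_state();print(s['time'],s['ee_pos'],s['eef_rot'],s['width'])
E
```

```text
t0 382.110252689043 [ 0.35697951 -0.02672796  1.00364009] [ 0.21881947  0.00515107 -0.97575177]
s0 523.8260918396361 [-0.10741203  0.78047216  0.78472315] [ 0.53415334 -0.63499689 -0.55808526]
0.1 [ 0.18449416 -0.59678559  0.22183365] [ 8.04775428e-01 -5.93579056e-01 -5.30466923e-04 -3.64933616e-04] 0.0874412463832974
```

View pics/t0.png

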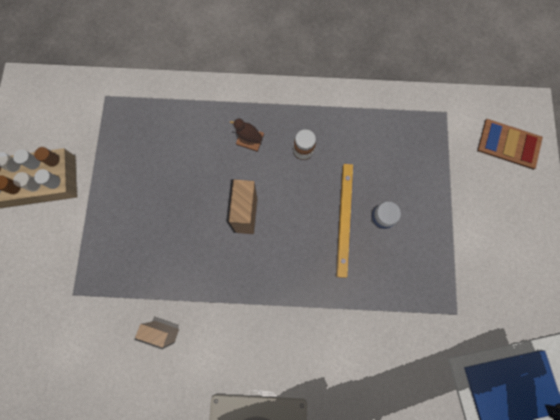

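View pics/s0.png

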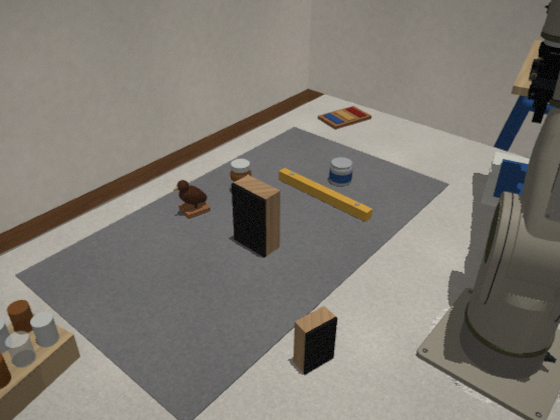

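The top view shows two block candidates. The larger stands on the mat at top (243,205) / side (256,215). The smaller is off the mat at top (155,335) / side (315,340). The larger one fits because it is on the mat and faces the stop. The stop runs from top (348,165) to (343,276). The bird is at (248,133), the jar at (305,143) and the tin at (387,215). I'll confirm with an enlarged crop.

Run:
```python
import cv2
a=cv2.imread('pics/t0.png')[115:285,215:415]; cv2.imwrite('pics/t0c.png',cv2.resize(a,None,fx=3.5,fy=3.5,interpolation=cv2.INTER_CUBIC)*1)
a=cv2.imread('pics/s0.png')[150:270,160:400]; cv2.imwrite('pics/s0c.png',cv2.resize(a,None,fx=3.3,fy=3.3,interpolation=cv2.INTER_CUBIC))
```

```text
(no output)
```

View pics/t0c.png

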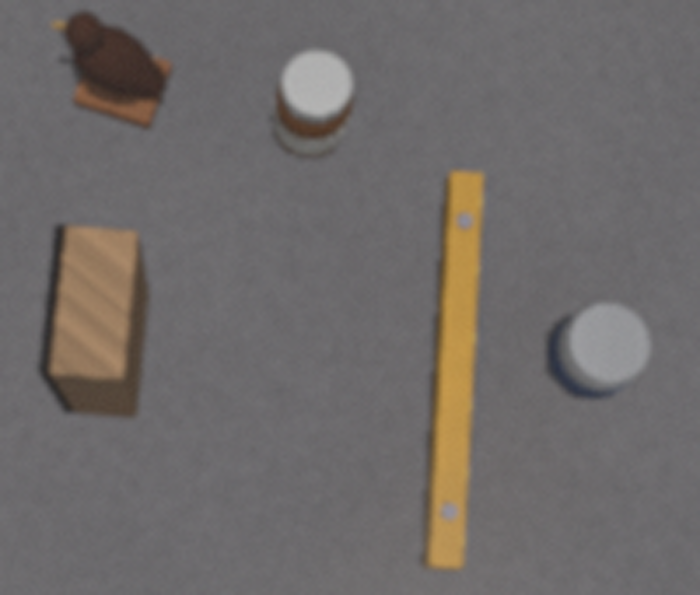

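View pics/s0c.png

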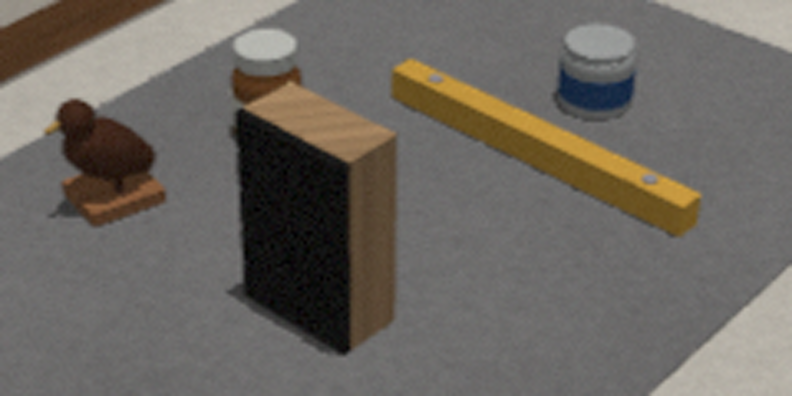

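Confirmed: the crops show the large block with black rubber on its +y side, and its wood face looks at the stop (-y). In the top crop its top corners are (67,227), (137,232), (125,380) and (50,375). The stop's top is (450,172) to (428,566). The bird and jar stand to +x of the path, and the tin is behind the stop.

Run:
```python
from h import *
np.set_printoptions(precision=4,suppress=True)
t=lambda p:(np.array(p)+.5)/3.5-.5+[215,115]
s=lambda p:(np.array(p)+.5)/3.3-.5+[160,150]
top=[(67,227),(137,232),(125,380),(50,375)]
sid=[(239,110),(290,84),(397,135),(350,161)]
P=np.array([tri([('t0',t(a)),('s0',s(b))]) for a,b in zip(top,sid)]);print('block top',P)
Q=onplane('t0',[t(p) for p in top],.164);print('plane',Q)
print('bottom',onplane('t0',[t((70,412)),t((136,415))],.004),onplane('s0',[s((350,353)),s((247,293))],.004))
S=onplane('t0',[t(p) for p in [(450,172),(485,172),(463,568),(428,566)]],.034);print('stop',S)
S2=onplane('s0',[s(p) for p in [(393,68),(413,60),(700,200),(684,210)]],.034);print('stop side',S2)
for n,X in(('tri',P),('pl',Q)):
    w=(X[0]+X[1]-X[2]-X[3]); print(n,X.mean(0),'wid dir',np.arctan2(w[1],w[0]))
for X in (S,S2):
    w=X[0]+X[1]-X[2]-X[3];print('stop',X.mean(0),np.arctan2(w[1],w[0]))
print('bird',onplane('t0',[t((75,100)),t((150,125))],.016),'jar',onplane('t0',[t((316,84))],.089),'tin',onplane('t0',[t((608,342))],.064))
```

```text
block top [[0.6124 0.0828 0.1595]
 [0.6099 0.0358 0.1598]
 [0.511  0.0373 0.16  ]
 [0.511  0.0849 0.1633]]
plane [[0.6085 0.0806 0.164 ]
 [0.6074 0.0346 0.164 ]
 [0.5089 0.0361 0.164 ]
 [0.5097 0.0841 0.164 ]]
bottom [[0.5112 0.0879 0.004 ]
 [0.5115 0.038  0.004 ]] [[0.511  0.0879 0.004 ]
 [0.6127 0.086  0.004 ]]
stop [[ 0.7061 -0.1916  0.034 ]
 [ 0.7075 -0.2183  0.034 ]
 [ 0.4083 -0.2044  0.034 ]
 [ 0.4085 -0.1794  0.034 ]]
stop side [[ 0.707  -0.1904  0.034 ]
 [ 0.7027 -0.2118  0.034 ]
 [ 0.4043 -0.1926  0.034 ]
 [ 0.4064 -0.1735  0.034 ]]
tri [0.5611 0.0602 0.1606] wid dir -0.017931612951841105
pl [0.5586 0.0588 0.164 ] wid dir -0.024962503389132747
stop [ 0.5576 -0.1984  0.034 ] -0.04368735152055138
stop [ 0.5551 -0.1921  0.034 ] -0.06019568539345234
bird [[0.757  0.101  0.016 ]
 [0.7392 0.0408 0.016 ]] jar [[ 0.749  -0.0834  0.089 ]] tin [[ 0.5723 -0.3017  0.064 ]]
```

play_rows(commands=[[2.3,4.7,0.3,0,0,0.08,5],[2.3,4.7,0.3,0,0,0.08,5],[2.3,4.7,0.3,0,0,0.08,5],[2.3,4.7,0.3,0,0,0.08,5],[2.3,4.7,0.3,0,0,0.08,5],[2.3,4.7,0.3,0,0,0.08,5],[2.3,4.7,0.3,0,0,0.08,5],[2.3,4.7,0.3,0,0,0.08,5],[2.3,4.7,0.3,0,0,0.08,5],[2.3,4.7,0.3,0,0,0.08,5],[2.3,4.7,0.3,0,0,0.08,5],[2.3,4.7,0.3,0,0,0.08,5],[2.3,4.7,0,0,0,0.08,5],[2.3,4.7,0,0,0,0.08,5],[2.3,4.7,0,0,0,0.08,5],[2.3,4.7,0,0,0,0.04,5]])

```text
time: 2.1
ee_pos: [0.5532, 0.156, 0.2583]
eef_rot: [1.0, -0.015, -0.0, 0.0]
ft_force: [0.7, 1.0, 0.1]
width: 0.0501
```

play_rows(commands=[[0.2,0,-3.2,0,0,0,5],[0.2,0,-3.2,0,0,0,5],[0.2,0,-3.2,0,0,0,5],[0,0,-3.0,0,0,0,5],[0,-1.3,0,0,0,0,5],[0,-1.3,0,0,0,0,5],[0,-1.3,0,0,0,0,5],[0,-1.0,0,0,0,0,5],[0,-0.5,0,0,0,0,5],[0,-0.5,0,0,0,0,5],[0,-0.5,0,0,0,0,5],[0,-0.5,0,0,0,0,5]])

```text
time: 3.6
ee_pos: [0.5586, 0.0858, 0.1326]
eef_rot: [1.0, -0.015, 0.0, -0.0]
ft_force: [-0.6, 0.8, -0.4]
width: 0.05
```

```bash
python3 -c "
from h import *
snap('side','s1')"
```

```text
(no output)
```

View pics/s1.png

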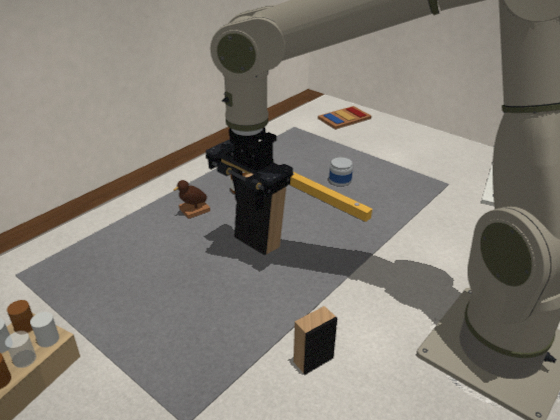

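The block, with its base at (258,235) in the side view, is tilting and not sliding. The bird, tin and stop are untouched. I'll keep pushing slowly.

play_rows(commands=[[0,-0.5,0,0,0,0,5],[0,-0.5,0,0,0,0,5],[0,-0.5,0,0,0,0,5],[0,-0.5,0,0,0,0,5],[0,-0.5,0,0,0,0,5],[0,-0.5,0,0,0,0,5],[0,-0.5,0,0,0,0,5],[0,-0.5,0,0,0,0,5],[0,0,0,0,0,0,5],[0,0,0,0,0,0,5],[0,0,0,0,0,0,5]])

```text
time: 5.03
ee_pos: [0.5586, 0.0461, 0.1326]
eef_rot: [1.0, -0.015, 0.0, -0.0]
ft_force: [0.1, -0.0, -0.0]
width: 0.0505
```

```bash
python3 -c "
from h import *
snap('side','s2')"
```

```text
(no output)
```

View pics/s2.png

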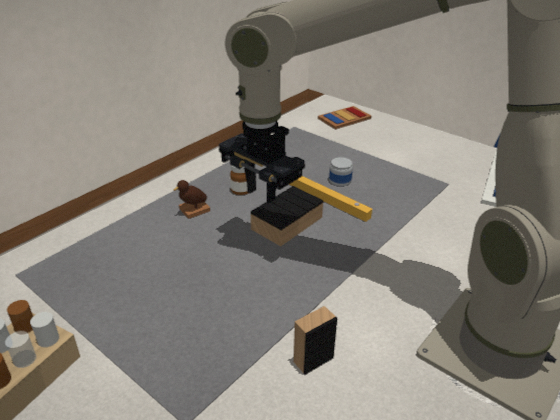

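The block has fallen with its rubber up, at about (287,217) in the side view. I'll back off and measure it.

play_rows(commands=[[0,4,0,0,0,0,5],[0,4,0,0,0,0,5],[0,2,0,0,0,0,5]])

```text
time: 5.45
ee_pos: [0.5581, 0.1487, 0.1328]
eef_rot: [1.0, -0.014, 0.0, -0.001]
ft_force: [-0.4, -0.7, 0.1]
width: 0.0496
```

Run:
```python
from h import *
a=snap('top','t3')['img'];b=snap('side','s3')['img']
A=cv2.resize(a[130:290,220:380],(480,480),interpolation=cv2.INTER_CUBIC)
B=cv2.resize(b[160:260,230:390],(768,480),interpolation=cv2.INTER_CUBIC)[:,:]
cv2.imwrite('pics/m3t.png',A[:,:,::-1]);cv2.imwrite('pics/m3s.png',B[:,:,::-1])
```

```text
(no output)
```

View pics/m3t.png

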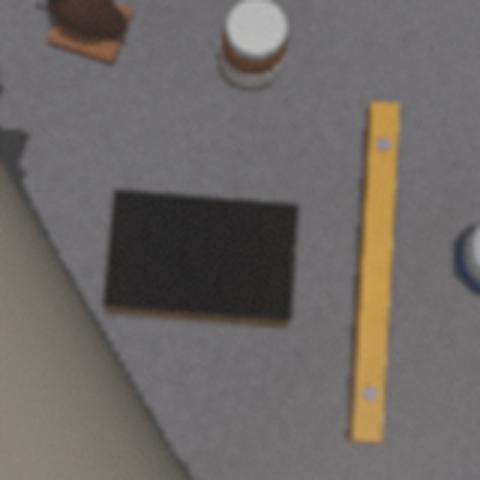

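View pics/m3s.png

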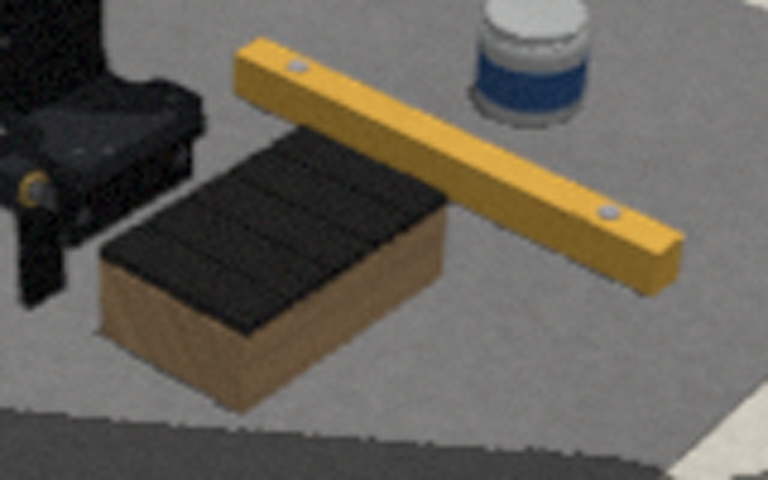

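Run:
```python
from h import *
np.set_printoptions(precision=4,suppress=True)
t=lambda p:(np.array(p)+.5)/3-.5+[220,130]
s=lambda p:(np.array(p)+.5)/4.8-.5+[230,160]
top=[(116,190),(299,204),(291,321),(106,307)]
B=onplane('t3',[t(p) for p in top],.059);print(B)
sid=[(101,250),(306,125),(445,200),(248,333)]
B2=onplane('s3',[s(p) for p in sid],.059);print(B2)
print('tri',np.array([tri([('t3',t(a)),('s3',s(b))]) for a,b in zip(top,sid)]))
for f,m,p in(('t3',t,[(371,102),(400,102),(382,442),(351,440)]),('s3',s,[(235,58),(262,38),(684,238),(655,256)])):
    X=onplane(f,[m(q) for q in p],.034);w=X[0]+X[1]-X[2]-X[3];print('stop',X.mean(0),np.arctan2(w[1],w[0]));print(X)
for X in(B,B2):
    l=X[1]+X[2]-X[0]-X[3];w=X[0]+X[1]-X[2]-X[3];print('block',X.mean(0),'len yaw+pi/2',np.arctan2(l[1],l[0])+np.pi/2,'wid',np.arctan2(w[1],w[0]),np.linalg.norm(l)/2,np.linalg.norm(w)/2)
```

```text
[[ 0.6072  0.0287  0.059 ]
 [ 0.6029 -0.1275  0.059 ]
 [ 0.5022 -0.1234  0.059 ]
 [ 0.5062  0.0309  0.059 ]]
[[ 0.6052  0.035   0.059 ]
 [ 0.6008 -0.1231  0.059 ]
 [ 0.501  -0.1136  0.059 ]
 [ 0.5051  0.0398  0.059 ]]
tri [[ 0.6096  0.0296  0.0539]
 [ 0.6042 -0.1277  0.0554]
 [ 0.5056 -0.1228  0.052 ]
 [ 0.5094  0.0326  0.0524]]
stop [ 0.5577 -0.1982  0.034 ] -0.04398818583304407
[[ 0.7065 -0.1919  0.034 ]
 [ 0.7078 -0.2177  0.034 ]
 [ 0.4082 -0.2046  0.034 ]
 [ 0.4085 -0.1787  0.034 ]]
stop [ 0.5556 -0.1917  0.034 ] -0.04309044876923869
[[ 0.7023 -0.1841  0.034 ]
 [ 0.7051 -0.212   0.034 ]
 [ 0.4061 -0.1972  0.034 ]
 [ 0.4088 -0.1734  0.034 ]]
block [ 0.5547 -0.0478  0.059 ] len yaw+pi/2 -0.02670116402941547 wid -0.03121694401455626 0.15527559920645453 0.10089967834497478
block [ 0.553  -0.0405  0.059 ] len yaw+pi/2 -0.027095255834503895 wid -0.07175709831500206 0.15583662531034168 0.10020509462874282
```

play_rows(commands=[[0,0,-3,0,0,-0.016,5],[0,0,-3,0,0,0,5],[0,0,-3,0,0,0,5],[0,0,-1.8,0,0,0,5],[0,-2.5,0,0,0,0,5],[0,-2.5,0,0,0,0,5],[0,-2.5,0,0,0,0,5],[0,-1,0,0,0,0,5],[0,-1,0,0,0,0,5],[0,-0.8,0,0,0,0,5],[0,-0.8,0,0,0,0,5],[-0.05,-0.8,0,0,0,0,5],[-0.05,-0.8,0,0,0,0,5],[-0.05,-0.8,0,0,0,0,5]])

```text
time: 7.3
ee_pos: [0.5572, 0.0106, 0.0247]
eef_rot: [1.0, -0.023, 0.0, -0.0]
ft_force: [0.1, 2.7, 2.5]
width: 0.05
```

play_rows(commands=[[-0.03,-0.6,0,0,0,0,5],[-0.03,-0.6,0,0,0,0,5],[-0.02,-0.4,0,0,0,0,5],[0,-0.2,0,0,0,0,5],[0,-0.2,0,0,0,0,5]])

```text
time: 7.92
ee_pos: [0.5562, -0.0091, 0.0245]
eef_rot: [1.0, -0.023, -0.0, -0.0]
ft_force: [0.1, 2.3, 2.2]
width: 0.0498
```

play_rows(commands=[[0,-0.2,0,0,0,0,5],[0,-0.2,0,0,0,0,5],[0,-0.2,0,0,0,0,5]])

```text
time: 8.3
ee_pos: [0.5562, -0.0146, 0.0246]
eef_rot: [1.0, -0.023, -0.0, -0.0]
ft_force: [0.7, 7.0, 0.4]
width: 0.0502
```

play_rows(commands=[[0,-0.1,0,0,0,0,5],[0,-0.1,0,0,0,0,5],[0,0,0,0,0,0,5]])

```text
time: 8.68
ee_pos: [0.556, -0.0147, 0.0246]
eef_rot: [1.0, -0.023, -0.0, -0.001]
ft_force: [-1.4, 10.2, 1.9]
width: 0.0503
```

The arm has stalled at y=-0.0147 with the force rising, so the block is against the stop. I'll press a little more to square it, hold, then back off.

play_rows(commands=[[0,-0.2,0,0,0,0,5],[0,0,0,0,0,0,5],[0,0,0,0,0,0,5],[0,0.5,0,0,0,0,5],[0,2,0,0,0,0,5],[0,4,0,0,0,0,5],[0,6,0,0,0,0,5],[0,4,3,0,0,0,5],[0,2,5,0,0,0,5],[0,0,5,0,0,0,5],[0,0,0,0,0,0,5]])

```text
time: 10.05
ee_pos: [0.5584, 0.1661, 0.1583]
eef_rot: [1.0, -0.024, 0.003, -0.0]
ft_force: [-0.2, 0.3, -1.0]
width: 0.0499
```

Run:
```python
from h import *
a=snap('top','t4')['img'];b=snap('side','s4')['img']
cv2.imwrite('pics/m4t.png',cv2.resize(a[130:290,220:400],(720,640),interpolation=cv2.INTER_CUBIC)[:600,:,::-1])
cv2.imwrite('pics/m4s.png',cv2.resize(b[160:260,230:390],(768,480),interpolation=cv2.INTER_CUBIC)[:,:,::-1])
```

```text
(no output)
```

View pics/m4t.png

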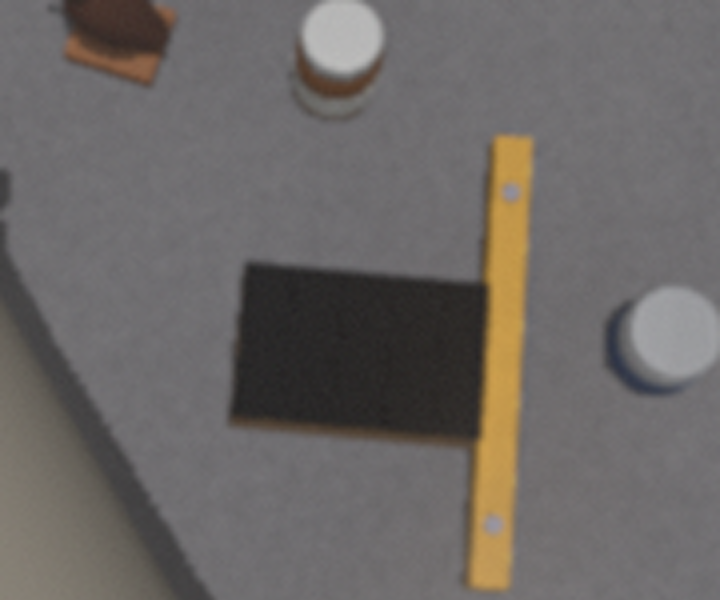

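View pics/m4s.png

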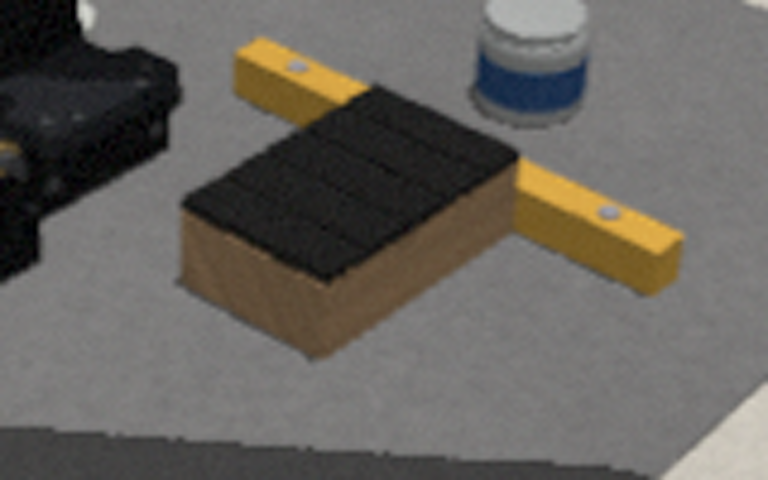

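The top view shows the block flush with the stop, its leading corners at (488,283) and (478,440). The rubber is up in both views and the bystanders look unmoved. I'll check the numbers.

Run:
```python
from h import *
np.set_printoptions(precision=4,suppress=True)
t=lambda p:(np.array(p)+.5)/4-.5+[220,130]
s=lambda p:(np.array(p)+.5)/4.8-.5+[230,160]
def rep(f,m,b,st):
    X=onplane(f,[m(q) for q in b],.059);S=onplane(f,[m(q) for q in st],.034)
    l=X[1]+X[2]-X[0]-X[3];w=X[0]+X[1]-X[2]-X[3];a=S[0]+S[1]-S[2]-S[3]
    ya=np.arctan2(a[1],a[0]);ex=np.array([np.sin(ya),-np.cos(ya)]);ey=np.array([np.cos(ya),np.sin(ya)])
    h=(X[1]+X[2])[:2]/2;c=S.mean(0)[:2]
    print(f,'stop',ya,'len',np.arctan2(l[1],l[0])+np.pi/2,'wid',np.arctan2(w[1],w[0]),'head in stop',(h-c)@ex,(h-c)@ey)
rep('t4',t,[(246,263),(488,283),(478,440),(232,418)],[(493,136),(533,136),(509,590),(468,588)])
rep('s4',s,[(182,204),(375,86),(519,157),(328,283)],[(235,58),(262,38),(684,238),(655,256)])
d=cv2.absdiff(cv2.imread('pics/t0.png'),cv2.imread('pics/t4.png')).max(2)
for n,(u0,v0,u1,v1) in dict(bird=(230,115,266,152),jar=(290,125,320,160),tin=(372,198,404,230)).items(): print(n,d[v0:v1,u0:u1].max(),d[v0:v1,u0:u1].mean())
```

```text
t4 stop -0.04196827600808688 len -0.03672139019484155 wid -0.04428054361245027 head in stop -0.015361330364189586 -0.009996732312727815
s4 stop -0.04309044876923869 len -0.03294473423130473 wid -0.06264894538663257 head in stop -0.015494286623081052 -0.009994647251894334
bird 9 4.2957957957957955
jar 11 5.487619047619048
tin 12 5.3388671875
```

```bash
python3 -c "
from bench import r
s=r.read_state();print(s['time'],s['ft_force'],abs(s['joint_vel']).max() if hasattr(s['joint_vel'],'max') else s['joint_vel'])
r.close_job()"
```

```text
10.15 [ 0.00946084 -1.0890575  -0.93211677] 0.02787034956128132
the job is handed in; nothing more can be done
```

I pushed the large block over so it lies rubber up, slid it about 59 mm to the stop with the spread fingers, backed the arm off, and handed the job in at 10.15 s. The block was only pushed, never gripped or lifted.

Last checks:
- **Contact with the stop:** while pushing, the arm stalled with the force rising from about 2.5 N to 10 N.
- **Gap:** both views put the block's leading end at about −15.4 mm in the stop's frame. Contact would be −12.5 mm and the limit is −17.5 mm. Earlier measurements came out about 5 mm short on the block's length, so I take this as a pixel bias, and the force stall agrees.
- **Position along the stop:** the leading end is about 10 mm off the stop's middle, against a limit of 115 mm.
- **Squareness:** along the block's length it was 0.005 rad (top view) and 0.010 rad (side view) off the stop, against a limit of 0.06. The block's width edges, a cruder measure, gave 0.002 and 0.02 rad.
- **Bystanders:** the bird, jar and tin showed no change in the top view beyond image noise.

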